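# Work the stuck stopper out of the juice jar and lay it to dry

## Robot

A 6-joint arm with a two-finger parallel gripper is mounted at the origin on the work surface. World frame = base frame: x ahead of the robot, y to its left, z up, the work surface at z = 0. Lengths are in mm, angles in rad, forces in N, time in s.
With the tool pointing down it reaches from about 400 to 925 mm from the base axis. Payload 12.5 kg.
Tool frame: the origin (TCP) lies on the front face of the gripper's body, between the roots of the fingers; the fingertips stand 78 mm ahead of it and the grasp point (between the pads) lies 59 mm ahead of it (env.nose_length is the distance from the TCP to the fingertips, in mm); z points along the fingers, y is the line along which they close (so a half turn about z gives the same grasp; the last joint's range is limited). The gripper opens to 95 mm and grips with 3 to 60 N. Pads are 20 mm wide; open, the fingers measure 119 mm over their backs; the gripper's body (75 mm by 180 mm) begins 59 mm behind the grasp point.
Start: joints at [1.172, 0.491, 1.559, -0, 1.092, -0.106], TCP at [180.376, 598.416, 292.261] pointing down, gripper open.
Joint ranges: [-3.1, 3.1], [-0.84, 2.19], [0.05, 2.79], [-1.13, 4.28], [0.06, 2.93], [-2.69, 2.69]. Speed limits (rad/s): [2.22, 2.22, 2.79, 3.14, 3.14, 3.14].

## Interface

Orientations are given as [roll, pitch, yaw] about the fixed x, y, z axes, in that order (R = Rz(yaw) Ry(pitch) Rx(roll)).
In Python, from cell import env gives the robot as it stands.
- The arm moves only by the tool jog_arm, never from a script. Its argument "motion" is a list of rows, each a list of 7 numbers: the turn, a rotation vector about the tool's x, y, z in degrees, then the shift along the tool's x, y, z in mm, then the finger opening in mm, from 0 to 95.1. In form: [[wx, wy, wz, x, y, z, hand], ...]. A call has 1 to 10 rows; each row shifts and turns the commanded pose from where the row before left it, along the tool's axes as they then stand; what a row does not reach is not made up. A row lasts 1/8 s, in which the tool goes at most 62.5 mm and 10.7 degrees, less where a joint would pass 70% of its speed; a pose out of reach is approached as far as the arm can. A call is refused whole if a number of a shift passes 62.5 or a number of a turn 10.7, either way. A call with a gripper value outside its range is refused whole. The fingers move at their own pace and stop on an object; the grip force is fixed at half the most. Time passes only in rows, so rows that do not move let the fingers close. It gives the time, the measured TCP pose, the force, the opening and the grip force at its end, in the units of the state.
- env.state(): the state, without advancing time (a new reading comes with each control period).
- env.read_camera(name): name is "scene" or "top" or "wrist"; returns a dict with "color" (480x640x3 uint8, red, green, blue), "z_map" (480x640 float32, mm along the optical axis (not along the pixel's ray), 0 where there is no reading), "camera_matrix" (3x3 intrinsics, pixels), "world_to_cam" (4x4, takes a point from world to camera coordinates). Camera axes: x right, y up, looking along -z (the intrinsics and any distortion apply to the point x, -y, -z); pixel columns grow to the right and rows downward; lengths in mm; the calibration is good to about 2 mm. The wrist camera is an equidistant fisheye: a pixel r from the principal point sees the ray r / f radians off the axis. A picture is of the moment at which its call begins.
- env.job_done(): hands the job in; it is judged then, once.
Trained networks look in the newest picture that a camera, given by its name, has taken for a name from the list of things; names that differ only in an ending like _2 or _b are one class to them, and where a whole thing is asked for, a point or a joint stands for the part that bears it (a point fixed in the world has none). Each returns a list of dicts, best first, with "score" (0 to 1); they miss things now and then, are a little off and sometimes report something else, mostly with a low value. They report only what shows in the picture. A call takes as long as a camera call. They do not tell look-alikes from the thing itself.
- env.recognise(camera, thing): "location" ([column, row] in pixels, amid what is visible of it).
The state is a dict: "t": time; "joints": joint angles; "qvel": joint speeds; "tau": joint torques, N m; "eef_pos": TCP position; "tcp_rot": TCP orientation; "ft_force": force on the tool from outside, world axes, zero at the start; "moment": the same for the moment, N m; "opening": opening from 0.0 (shut) to 1.0 (fully open); "grip_force": force on a finger pad.
Only numpy, scipy, OpenCV 4.12 (cv2) and the standard library are available. Lean on these libraries where they do the work, as an engineer would, in place of code of your own. Each camera call takes 0.05 s, during which the arm holds its last target. There are 200 camera calls.

## Task

The long stopper is stuck in the neck of the empty green juice jar: work it out by rocking it side to side while easing it up, without pulling the jar off its stand. Stand the stopper upright on the white drip tile and let go of it, then take it again and lay it in the blue sloping drying cradle, in both wire Vs, with its handle at the high end. Do not drop it, and leave the stack of paper cups and the red-lidded jam jar where they are.

Things in the scene. Friction and masses are not known exactly. Their poses are not given: they have to be found in the camera images.
- stopper_center (a point): Stopper, 140 mm long, 0.13 to 0.21 kg: tapered cork plug (42 mm diameter at its foot, 58 mm at its top, 60 mm long), above it a round wooden handle, 36 mm diameter, 80 mm long. This point is on its axis half-way up, 70 mm from either end. z runs along the axis, foot to handle. It starts upright in the jar's neck, its foot 45 mm below the rim.
- jar_seal (a point): On the jar neck's axis, 187 mm above the counter, z up: the level at which two sprung rubber pads, on the +y and -y sides (orange clips outside), grip the plug 30 mm above its foot, about 16 N each. Rock the stopper about this point's x axis, 0.12 rad each way (10 to 20 N sideways at the handle; room for 0.18), easing it up 2 to 3 mm per swing: it climbs, and is free 12 mm up.
- jar_rim (a point): Centre of the mouth of the green glass jar, 202 mm above the counter; neck 66 mm bore, 76 mm outside, jar body 120 mm wide. It stands on a 150 mm round steel stand with four thin posts, fixed to the counter. Rocking towards the clips is surest.
- jar (a joint): How far the jar (about 1.3 kg) is pulled up off its stand, m; 0 = standing. It can only slide straight up and falls back when let go. A pull of about 13 N lifts it; the pads hold the stopper harder than that against a straight pull.
- tile_top (a point): Centre of the top of the white ceramic drip tile, 120 x 120 mm and 10 mm thick, fixed flat on the counter.
- cradle_axis (a point): Where the laid stopper's middle comes, 72 mm above the counter. x runs along the laid stopper, foot to handle, 25 degrees upward; y is level. Fixed cradle: blue base 170 x 80 x 8 mm and two 8 mm wire Vs square to x at x = -48 (under the plug) and +48 mm (under the handle), sides at 45 degrees, 54 mm wide, tips 4 to 13 mm below the axis; a thin stop post just past the foot.
- cup_stack: stack of white paper cups, 100 mm tall, up to 70 mm wide; a bystander. Origin at the centre of its underside.
- jam_jar: small amber jar with red lid, 85 mm tall, 60 mm wide; a bystander. Origin at the centre of its underside.
There are look-alikes about, which are no part of the job. There is more than one size of the part that bears stopper_center; the job needs the largest.

How it is judged:
By the outcome, as a careful person would: the job done as asked, in the order asked, and still so for the second after the job is handed in, with the robot touching nothing.
It also fails if it takes over 61 s, if anything falls off the work surface, if the arm or the gripper's body presses on something with over 40 N, if the wrist force passes 120 N, or if a joint passes its speed limit or range.

## Working session

There is one attempt and no reset: what is moved stays moved. The work goes in short steps, Python scripts to look and compute and a tool call to move; the robot and the scene stay as the last step left them, time stands still between calls to the robot, and variables do not carry over. Pictures are saved under pics/ and viewed, at most 10 in all, crops included, and the job is handed in when it is done.

Besides the shell and the picture viewer there is one more tool, called after ">>>" by a JSON object that holds its "method" and its "body". jog_arm: Moves the arm, as the interface text tells. Its arguments: {"type":"object","properties":{"motion":{"type":"array"}},"required":["motion"]}

```bash
ls; mkdir -p pics
cat > h.py <<'E'
import numpy as np, cv2
from cell import env
from scipy.spatial.transform import Rotation as R
def look(c,name=None):
    r=env.read_camera(c)
    if name: cv2.imwrite('pics/'+name,r['color'][:,:,::-1])
    return r
def ray(r,u,v,fish=False):
    K=r['camera_matrix'];x=(u-K[0,2])/K[0,0];y=(v-K[1,2])/K[1,1]
    if fish:
        t=np.hypot(x,y);s=np.sin(t)/t if t>0 else 1;d=np.array([x*s,-y*s,-np.cos(t)])
    else: d=np.array([x,-y,-1.])
    T=np.linalg.inv(r['world_to_cam']);return T[:3,3],T[:3,:3]@d
def pt(r,u,v,fish=False):
    o,d=ray(r,u,v,fish);z=r['z_map'][int(round(v)),int(round(u))]
    K=r['camera_matrix']
    if fish: # z along optical axis
        dc=r['world_to_cam'][:3,:3]@d;return o+d*z/-dc[2]
    return o+d*z
def cloud(r):
    z=r['z_map'];v,u=np.mgrid[:480,:640];K=r['camera_matrix']
    P=np.stack([(u-K[0,2])/K[0,0]*z,-(v-K[1,2])/K[1,1]*z,-z],-1)
    T=np.linalg.inv(r['world_to_cam']);return P@T[:3,:3].T+T[:3,3]
E
python3 - <<'E'
from h import *
for c in ['scene','top']:
    r=look(c,c+'1.png');print(c,r['camera_matrix'].round(0).tolist(),np.linalg.inv(r['world_to_cam']).round(2).tolist())
    for n in ['stopper_center','jar_seal','jar_rim','jar','tile_top','cradle_axis','cup_stack','jam_jar']:
        try:
            for d in env.recognise(c,n):
                u,v=d['location'];print(n,round(d['score'],2),round(u),round(v),pt(r,u,v).round(0))
        except Exception as e: print(n,e)
s=env.state();print({k:np.round(v,3).tolist() for k,v in s.items()})
E
```

```text
pics
scene [[529.0, 0.0, 317.0], [0.0, 529.0, 236.0], [0.0, 0.0, 1.0]] [[0.16, -0.84, 0.51, 1142.85], [0.99, 0.13, -0.09, -105.05], [0.01, 0.52, 0.85, 1141.9], [0.0, 0.0, 0.0, 1.0]]
stopper_center 0.96 395 233 [510. 200.  51.]
stopper_center 0.91 478 190 [550. 342. 250.]
stopper_center 0.57 427 187 [399. 310.  65.]
stopper_center 0.46 458 232 [576. 320. 128.]
jar_seal 0.81 456 232 [574. 317. 128.]
jar_rim 0.96 457 234 [579. 319. 124.]
jar 0.77 459 231 [574. 322. 131.]
tile_top 0.9 313 262 [539.  -5.  13.]
cradle_axis 0.56 189 288 [ 560. -305.    8.]
cup_stack 0.57 280 326 [ 725. -105.   99.]
jam_jar 0.84 378 314 [724. 108.  84.]
top [[514.0, 0.0, 315.0], [0.0, 514.0, 254.0], [0.0, 0.0, 1.0]] [[-0.01, 0.99, -0.17, 343.2], [-1.0, -0.01, 0.01, -5.15], [0.0, 0.17, 0.99, 1302.9], [0.0, 0.0, 0.0, 1.0]]
stopper_center 0.8 227 280 [493. 194. 103.]
stopper_center 0.76 185 328 [384. 301.  57.]
jar_seal 0.71 176 273 [505. 305. 136.]
jar_rim 0.58 172 271 [507. 309. 155.]
jar_rim 0.17 354 190 [ 712. -110.   95.]
jar 0.66 172 272 [507. 311. 150.]
tile_top 0.74 314 271 [526. -10.   6.]
cradle_axis 0.74 436 238 [ 608. -325.    9.]
cradle_axis 0.33 355 192 [ 704. -111.  100.]
cup_stack 0.85 354 193 [ 702. -108.   98.]
jam_jar 0.95 264 200 [691. 110.  84.]
{'t': 0.9, 'joints': [1.172, 0.491, 1.559, -0.0, 1.092, -0.106], 'qvel': [-0.0, -0.001, 0.001, 0.0, -0.001, -0.001], 'tau': [-0.002, -61.247, -25.842, 0.069, 0.045, -0.0], 'eef_pos': [180.372, 598.414, 292.261], 'tcp_rot': [3.142, 0.0, 2.849], 'ft_force': [0.932, 0.357, 0.111], 'moment': [0.003, -0.003, 0.005], 'grip_force': 0.0, 'opening': 0.999}
```

View pics/scene1.png

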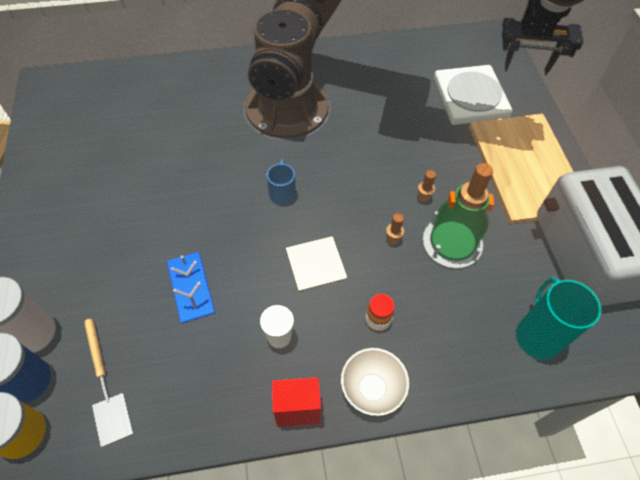

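View pics/top1.png

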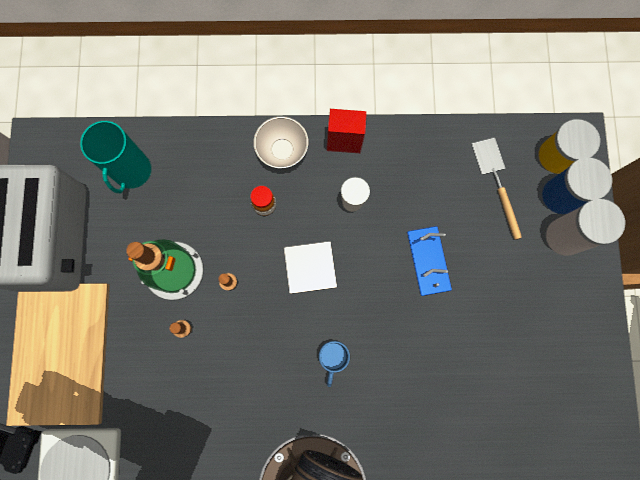

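Scene: the large stopper is in the jar at scene (478,190) / top (143,255). The look-alikes are two small stoppers, at scene (395,233) and (427,187) / top (228,281) and (180,328). The jar stopper fits the description. The tile is at scene (316,262). The cradle is at scene (190,287), with its stop post at its near end.

Run:
```python
from h import *
from collections import Counter
ims=[]
for c,box in [('scene',(440,150,60,90)),('top',(110,225,100,80))]:
    r=look(c);P=cloud(r);C=r['color'].astype(int);hsv=cv2.cvtColor(r['color'],cv2.COLOR_RGB2HSV)
    x,y,w,h=box;ims.append(cv2.resize(r['color'][y:y+h,x:x+w],(380,int(380*h/w)) if c=='top' else (300,450),interpolation=cv2.INTER_CUBIC))
    u0=np.zeros((480,640),bool);u0[y:y+h,x:x+w]=1
    Z=P[...,2];m=u0&(Z>205)&(np.hypot(P[...,0]-540,P[...,1]-335)<120)
    print(c,'stopper zmax',np.percentile(Z[m],99).round(1))
    for a,b in [(205,222),(222,240),(240,260),(260,280),(280,294),(294,305)]:
        q=P[m&(Z>a)&(Z<=b)]
        if len(q)>5: print(a,b,len(q),q[:,:2].min(0).round(0),q[:,:2].max(0).round(0),q.mean(0).round(1))
    H,S,V=hsv[...,0],hsv[...,1],hsv[...,2]
    o=u0&(H>8)&(H<20)&(S>215)&(V>170)
    n,l,st,ce=cv2.connectedComponentsWithStats(o.astype(np.uint8))
    for i in range(1,n):
        if st[i,4]>6: print('orange',st[i].tolist(),ce[i].round(1),np.median(P[l==i],0).round(1))
    # tile
    t=(V>190)&(S<60)&(abs(P[...,0]-530)<90)&(abs(P[...,1])<90)&(Z<25)
    q=P[t];print('tile',len(q),np.median(q[:,2]).round(1),cv2.minAreaRect(q[:,:2].astype(np.float32)))
    b=(H>100)&(H<125)&(S>180)&(P[...,1]<-200)&(P[...,1]>-420)&(Z<20)&(P[...,0]<720)&(P[...,0]>450)
    q=P[b];print('cradle',len(q),np.median(q[:,2]).round(1),cv2.minAreaRect(q[:,:2].astype(np.float32)))
    rc=cv2.minAreaRect(q[:,:2].astype(np.float32));ctr=np.array(rc[0])
    pts=P[(np.hypot(P[...,0]-ctr[0],P[...,1]-ctr[1])<90)&(Z>20)&(Z<110)]
    print('wires',len(pts));print(pts[::max(1,len(pts)//28)].round(0).astype(int).tolist())
cv2.imwrite('pics/crop.png',np.hstack([cv2.resize(i,(390,450)) for i in ims])[:,:,::-1])
```

```text
scene stopper zmax 299.1
205 222 299 [504. 318.] [569. 382.] [542.  340.9 215.5]
222 240 89 [527. 329.] [551. 361.] [543.5 339.4 230.8]
240 260 108 [520. 329.] [552. 363.] [543.2 339.8 249.9]
260 280 111 [526. 329.] [552. 359.] [543.3 339.1 270.1]
280 294 101 [514. 329.] [551. 364.] [541.1 341.5 288. ]
294 305 172 [515. 330.] [551. 364.] [533.6 346.5 296.5]
orange [450, 192, 5, 11, 40] [452.1 197. ] [524.4 306.  197. ]
orange [490, 195, 3, 10, 22] [491.1 200.1] [546.2 388.4 196.9]
tile 2171 9.1 ((533.3296508789062, 2.9278182983398438), (129.7671356201172, 123.66681671142578), 6.9786763191223145)
cradle 1656 6.9 ((552.366943359375, -302.3485107421875), (170.03720092773438, 78.23353576660156), 9.690584182739258)
wires 278
[[486, -317, 37], [490, -313, 35], [492, -315, 24], [512, -287, 41], [518, -287, 42], [518, -288, 33], [517, -341, 37], [521, -298, 32], [522, -325, 36], [523, -330, 34], [523, -301, 27], [521, -316, 22], [525, -318, 26], [528, -316, 25], [593, -270, 91], [593, -275, 85], [597, -278, 84], [598, -322, 89], [601, -318, 89], [603, -320, 90], [603, -283, 78], [603, -311, 
[... 699 characters left out ...]
4368896484, 120.06043243408203), 7.36794376373291)
cradle 1064 7.5 ((550.087646484375, -304.25390625), (168.96014404296875, 79.24795532226562), 9.705214500427246)
wires 183
[[607, -292, 73], [605, -306, 78], [604, -318, 87], [605, -293, 71], [603, -306, 78], [600, -317, 91], [601, -284, 78], [602, -300, 72], [601, -313, 78], [597, -323, 96], [599, -286, 77], [598, -320, 79], [593, -276, 90], [590, -270, 96], [588, -268, 91], [587, -272, 85], [524, -321, 26], [522, -306, 24], [521, -320, 33], [520, -333, 40], [519, -301, 28], [519, -319, 25], [517, -330, 38], [516, -295, 31], [516, -325, 30], [515, -337, 40], [513, -295, 39], [510, -293, 37], [505, -282, 39], [486, -315, 34], [483, -317, 36]]
```

View pics/crop.png

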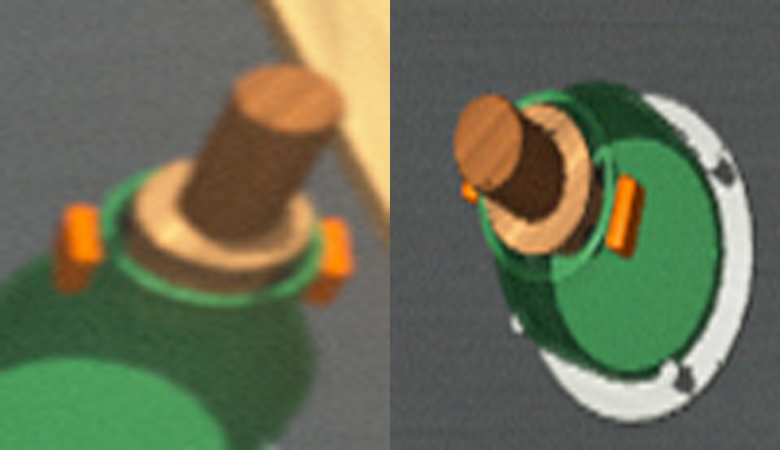

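The crop confirms it: the stopper has a wide cork plug seated in the green rim, a thick handle above it, and orange clips at ±y. Its axis is about (532,346), its top is at 297, and the clip line is about -12° from y. Next I'll go above it.

>>> {"method": "jog_arm", "body": {"motion": [[0,0,0,0,0,-50,95],[0,0,0,0,0,-60,95],[0,0,0,-51,-17.5,0,95],[0,0,0,-51,-17.5,0,95],[0,0,0,-51,-17.5,0,95],[0,0,0,-51,-17.5,0,95],[0,0,0,-51,-17.5,0,95],[0,0,0,-51,-17.5,0,95],[0,0,0,-51,-17.5,0,95],[0,0,-5.5,-52,-17.5,0,95]]}}

```text
t: 2.25
eef_pos: [532.8, 345.1, 402.4]
tcp_rot: [3.141, 0.0, 2.947]
ft_force: [0.6, -0.0, -0.3]
opening: 1.002
grip_force: 0.0
```

Run:
```python
from h import *
r=look('wrist','w1.png');s=env.state();print(s['t'],s['eef_pos'],s['tcp_rot'],r['camera_matrix'].round(1).tolist())
# handle top / clips via depth
P=np.array([[pt(r,u,v,True) if r['z_map'][v,u]>0 else [0,0,-999] for u in range(0,640,2)] for v in range(0,480,2)])
c=r['color'][::2,::2];hsv=cv2.cvtColor(c,cv2.COLOR_RGB2HSV);H,S,V=hsv[...,0],hsv[...,1],hsv[...,2]
near=np.hypot(P[...,0]-532,P[...,1]-346)<70
m=near&(P[...,2]>290)&(P[...,2]<303);q=P[m];print('top',len(q),q.mean(0).round(1) if len(q) else 0, cv2.minEnclosingCircle(q[:,:2].astype(np.float32)) if len(q) else 0)
m=near&(P[...,2]>205)&(P[...,2]<222);q=P[m]
if len(q): print('plug',len(q),q.mean(0).round(1),cv2.minEnclosingCircle(q[:,:2].astype(np.float32)))
o=near&(H>8)&(H<20)&(S>215)&(V>150)&(P[...,2]<205)
n,l,st,ce=cv2.connectedComponentsWithStats(o.astype(np.uint8))
for i in range(1,n):
    if st[i,4]>6: print('orange',(ce[i]*2).round(),st[i,4],np.median(P[l==i],0).round(1))
```

```text
2.3 [537.24219163 341.54963683 401.7023663 ] [-3.14047044e+00  1.61965023e-03  2.94976842e+00] [[371.6, 0.0, 317.4], [0.0, 371.6, 236.7], [0.0, 0.0, 1.0]]
top 721 [530.1 346.2 295.6] ((531.4878540039062, 345.9169616699219), 17.927894592285156)
plug 443 [520.7 348.2 216.1] ((531.673583984375, 346.302734375), 29.08732795715332)
orange [269. 226.] 49 [522.7 305.1 197.2]
orange [370. 229.] 64 [541.2 387.  196.7]
```

View pics/w1.png

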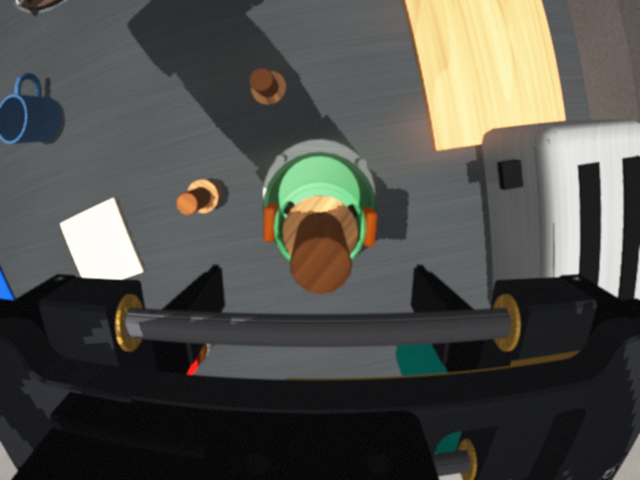

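The wrist view shows the stopper top at (321,265) between the open fingers, with the clips at (269,226) and (370,229). I'll correct by a few mm, go down and grip.

>>> {"method": "jog_arm", "body": {"motion": [[0,0,1.6,6.4,3.4,0,95],[0,0,0,0,0,30,95],[0,0,0,0,0,30,95],[0,0,0,0,0,20,95],[0,0,0,0,0,0,95]]}}

```text
t: 2.92
eef_pos: [525.7, 350.8, 321.1]
tcp_rot: [-3.14, -0.002, 2.917]
ft_force: [-0.4, -0.2, 0.4]
opening: 0.998
grip_force: 0.0
```

>>> {"method": "jog_arm", "body": {"motion": [[0,0,0,-6.8,-3.3,0,95],[0,0,0,0,0,0,95],[0,0,0,0,0,0,95]]}}

```text
t: 3.3
eef_pos: [532.0, 346.1, 322.9]
tcp_rot: [3.141, 0.001, 2.917]
ft_force: [0.8, 1.6, -0.5]
opening: 1.001
grip_force: 0.0
```

>>> {"method": "jog_arm", "body": {"motion": [[0,0,0,0,0,0,60],[0,0,0,0,0,0,30],[0,0,0,0,0,0,30],[0,0,0,0,0,0,30],[0,0,0,0,0,0,30],[0,0,0,0,0,0,30]]}}

```text
t: 4.05
eef_pos: [531.8, 346.2, 322.2]
tcp_rot: [3.142, -0.0, 2.917]
ft_force: [-0.1, -0.9, 0.5]
opening: 0.427
grip_force: 0.0
```

>>> {"method": "jog_arm", "body": {"motion": [[0,0,0,0,0,0,20],[0,0,0,0,0,0,20],[0,0,0,0,0,0,20]]}}

```text
t: 4.42
eef_pos: [531.9, 346.3, 322.3]
tcp_rot: [3.141, 0.0, 2.917]
ft_force: [-0.2, 2.5, -0.0]
opening: 0.379
grip_force: 30.0
```

>>> {"method": "jog_arm", "body": {"motion": [[3.4,0,0,0,8,0.2,20],[3.4,0,0,0,8,0.2,20],[0,0,0,0,0,0,20]]}}

```text
t: 4.8
eef_pos: [535.5, 362.4, 322.0]
tcp_rot: [-3.022, 0.001, 2.918]
ft_force: [0.1, -1.0, 5.4]
opening: 0.375
grip_force: 30.0
```

>>> {"method": "jog_arm", "body": {"motion": [[-3.4,0,0,0,-8,-0.4,20],[-3.4,0,0,0,-8,-0.4,20],[-3.4,0,0,0,-8,-0.4,20],[-3.4,0,0,0,-8,-0.4,20]]}}

```text
t: 5.3
eef_pos: [528.3, 330.7, 324.4]
tcp_rot: [3.02, 0.001, 2.917]
ft_force: [-0.4, 4.1, -0.1]
opening: 0.376
grip_force: 30.0
```

>>> {"method": "jog_arm", "body": {"motion": [[3.4,0,0,0,8.2,-0.4,20],[3.4,0,0,0,8.2,-0.4,20],[3.4,0,0,0,8.2,-0.4,20],[3.4,0,0,0,8.2,-0.4,20]]}}

```text
t: 5.8
eef_pos: [535.7, 362.9, 327.1]
tcp_rot: [-3.022, 0.001, 2.917]
ft_force: [-0.4, 1.2, 0.6]
opening: 0.378
grip_force: 30.0
```

>>> {"method": "jog_arm", "body": {"motion": [[-3.4,0,0,0,-8.3,-0.4,20],[-3.4,0,0,0,-8.3,-0.4,20],[-3.4,0,0,0,-8.3,-0.4,20],[-3.4,0,0,0,-8.3,-0.4,20]]}}

```text
t: 6.3
eef_pos: [528.3, 330.3, 329.5]
tcp_rot: [3.02, 0.001, 2.917]
ft_force: [-1.1, 3.4, 2.0]
opening: 0.373
grip_force: 30.0
```

Run:
```python
from h import *
r=look('scene','s2.png');P=cloud(r);hsv=cv2.cvtColor(r['color'],cv2.COLOR_RGB2HSV);H,S,V=hsv[...,0],hsv[...,1],hsv[...,2]
o=(H>8)&(H<20)&(S>215)&(V>150);o[:,:440]=0;o[:,500:]=0;o[:180]=0;o[210:]=0
n,l,st,ce=cv2.connectedComponentsWithStats(o.astype(np.uint8))
for i in range(1,n):
    if st[i,4]>6: print(ce[i].round(1),np.percentile(P[l==i],75,0).round(1))
cv2.imwrite('pics/s2c.png',cv2.resize(r['color'][140:280,410:530,::-1],(480,560),interpolation=cv2.INTER_CUBIC))
```

```text
[452.3 196.7] [528.6 308.4 199.4]
```

View pics/s2c.png

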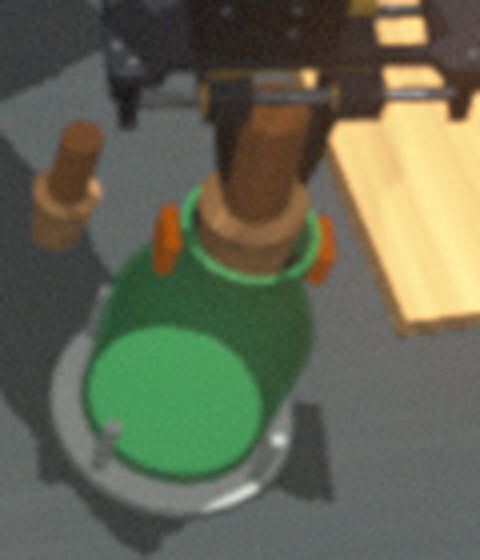

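The jar clip sits at the same pixel as before, (452,197), and the plug stands higher in the rim, so it is climbing. I'll go on rocking.

>>> {"method": "jog_arm", "body": {"motion": [[3.4,0,0,0,8.5,-0.4,20],[3.4,0,0,0,8.5,-0.4,20],[3.4,0,0,0,8.5,-0.4,20],[3.4,0,0,0,8.5,-0.4,20],[-3.4,0,0,0,-8.6,-0.4,20],[-3.4,0,0,0,-8.6,-0.4,20],[-3.4,0,0,0,-8.6,-0.4,20],[-3.4,0,0,0,-8.6,-0.4,20]]}}

```text
t: 7.35
eef_pos: [528.1, 329.7, 334.2]
tcp_rot: [3.022, 0.0, 2.917]
ft_force: [-0.2, 1.7, 0.0]
opening: 0.376
grip_force: 30.0
```

>>> {"method": "jog_arm", "body": {"motion": [[3.4,0,0,0,8.7,-0.5,20],[3.4,0,0,0,8.7,-0.5,20],[3.4,0,0,0,8.7,-0.5,20],[3.4,0,0,0,8.7,-0.5,20],[-3.4,0,0,0,-8.8,-0.5,20],[-3.4,0,0,0,-8.8,-0.5,20],[0,0,0,0,0,0,20],[0,0,0,0,0,0,20]]}}

```text
t: 8.35
eef_pos: [532.1, 346.8, 339.8]
tcp_rot: [-3.14, -0.0, 2.917]
ft_force: [0.6, 0.4, -0.9]
opening: 0.369
grip_force: 30.0
```

>>> {"method": "jog_arm", "body": {"motion": [[0,0,0,0,0,-5,20],[0,0,0,0,0,-10,20],[0,0,0,0,0,-15,20],[0,0,0,0,0,-25,20],[0,0,0,0,0,-25,20],[0,0,0,0,0,0,20],[0,0,0,0,0,0,20]]}}

```text
t: 9.22
eef_pos: [531.8, 346.6, 419.3]
tcp_rot: [-3.141, -0.001, 2.917]
ft_force: [-0.4, -0.6, -2.3]
opening: 0.378
grip_force: 30.0
```

Run:
```python
from h import *
r=look('scene');s=env.state();print(s['eef_pos'],s['ft_force'])
cv2.imwrite('pics/s3c.png',cv2.resize(r['color'][120:280,410:530,::-1],(420,560),interpolation=cv2.INTER_CUBIC))
```

```text
[531.77778901 346.57482002 418.88921742] [-0.84327222  0.16446791 -2.76173042]
```

View pics/s3c.png

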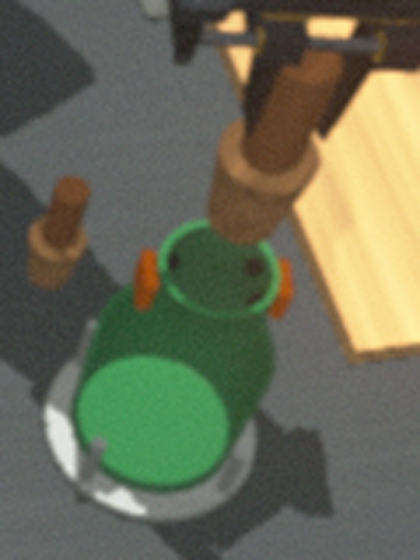

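The stopper is clear of the neck and the jar is still on its stand. Next I'll carry it over the tile.

>>> {"method": "jog_arm", "body": {"motion": [[0,0,0,-6,-26,0,20],[0,0,0,-10.6,-44.3,0,20],[0,0,0,-10.6,-44.3,0,20],[0,0,0,-10.6,-44.3,0,20],[0,0,0,-10.6,-44.3,0,20],[0,0,0,-10.6,-44.3,0,20],[0,0,0,-10.6,-44.3,0,20],[0,0,0,-10.6,-44.5,0,20],[0,0,-6.4,0,0,0,20],[0,0,-6.5,0,0,0,20]]}}

```text
t: 10.52
eef_pos: [535.1, 0.2, 418.9]
tcp_rot: [3.141, -0.002, -3.139]
ft_force: [-0.1, 0.8, -0.6]
opening: 0.377
grip_force: 30.0
```

>>> {"method": "jog_arm", "body": {"motion": [[0,0,0,0,0,40,20],[0,0,0,0,0,50,20],[0,0,0,0,0,50,20],[0,0,0,0,0,50,20],[0,0,0,0,0,0,20],[0,0,0,0,0,0,20],[0,0,0,0,0,0,20]]}}

```text
t: 11.4
eef_pos: [535.8, 0.9, 231.7]
tcp_rot: [-3.141, 0.003, -3.141]
ft_force: [0.7, -0.5, -1.6]
opening: 0.374
grip_force: 30.0
```

Run:
```python
from h import *
s=env.state();print(s['eef_pos'],s['tcp_rot'],s['ft_force'],s['t'])
for c in ['scene','top']:
    r=look(c);P=cloud(r);Z=P[...,2];H,S,V=cv2.split(cv2.cvtColor(r['color'],cv2.COLOR_RGB2HSV))
    m=(H<20)&(S>60)&(np.hypot(P[...,0]-535,P[...,1])<60)&(Z>20)&(Z<200)
    for a in range(20,200,12):
        q=P[m&(Z>a)&(Z<=a+12)]
        if len(q)>5: print(c,a,len(q),q.min(0).round(0),q.max(0).round(0))
```

```text
[535.79543476   0.93563463 231.71779259] [-3.14130215e+00  3.06117997e-03 -3.14110382e+00] [ 0.6791541  -0.50641531 -1.61513552] 11.4
scene 68 26 [549. -16.  69.] [559.  19.  80.]
scene 80 30 [548. -18.  81.] [562.  21.  92.]
scene 92 37 [549. -20.  92.] [563.  18. 104.]
scene 104 37 [548. -22. 104.] [564.  23. 116.]
scene 116 200 [520. -26. 116.] [566.  30. 128.]
scene 128 61 [529. -26. 128.] [567.  25. 140.]
scene 140 44 [541. -15. 140.] [555.  16. 152.]
scene 152 52 [539. -20. 152.] [555.  22. 164.]
scene 164 50 [539. -22. 164.] [555.  20. 176.]
scene 176 49 [540. -15. 176.] [555.  20. 187.]
scene 188 55 [542. -15. 188.] [555.  20. 200.]
```

>>> {"method": "jog_arm", "body": {"motion": [[0,0,0,0,0,25,20],[0,0,0,0,0,20,20],[0,0,0,0,0,8,20],[0,0,0,0,0,0,20],[0,0,0,0,0,0,20]]}}

```text
t: 12.12
eef_pos: [535.5, 1.0, 177.7]
tcp_rot: [-3.142, 0.001, -3.141]
ft_force: [-0.5, 0.3, -1.0]
opening: 0.373
grip_force: 30.0
```

>>> {"method": "jog_arm", "body": {"motion": [[0,0,0,0,0,1,20],[0,0,0,0,0,1,20],[0,0,0,0,0,0,20]]}}

```text
t: 12.5
eef_pos: [535.4, 1.0, 175.3]
tcp_rot: [-3.142, 0.001, -3.141]
ft_force: [-0.3, 0.2, 3.5]
opening: 0.378
grip_force: 30.0
```

The force has turned to +3.5 N, so the stopper is standing on the tile. Release, then back up.

>>> {"method": "jog_arm", "body": {"motion": [[0,0,0,0,0,0.3,20],[0,0,0,0,0,0,50],[0,0,0,0,0,0,95],[0,0,0,0,0,0,95],[0,0,0,0,0,0,95],[0,0,0,0,0,0,95],[0,0,0,0,0,0,95],[0,0,0,0,0,0,95]]}}

```text
t: 13.5
eef_pos: [535.2, 1.0, 174.5]
tcp_rot: [3.141, 0.0, -3.141]
ft_force: [0.6, 0.4, -0.7]
opening: 0.991
grip_force: 0.0
```

>>> {"method": "jog_arm", "body": {"motion": [[0,0,0,0,0,-20,95],[0,0,0,0,0,-40,95],[0,0,0,0,0,-50,95],[0,0,0,0,0,-50,95],[0,0,0,0,0,0,95]]}}

```text
t: 14.12
eef_pos: [535.8, 0.9, 338.0]
tcp_rot: [-3.141, 0.007, -3.141]
ft_force: [0.1, 0.2, -0.0]
opening: 0.999
grip_force: 0.0
```

Run:
```python
from h import *
s=env.state();print(s['eef_pos'],s['joints'],s['t'])
r=look('scene');P=cloud(r);Z=P[...,2];H,S,V=cv2.split(cv2.cvtColor(r['color'],cv2.COLOR_RGB2HSV))
m=(H<20)&(S>60)&(np.hypot(P[...,0]-535,P[...,1])<60)&(Z>12)&(Z<200)
for a in range(12,200,12):
    q=P[m&(Z>a)&(Z<=a+12)]
    if len(q)>5: print(a,len(q),q.min(0).round(0),q.max(0).round(0))
q=P[m&(Z>140)];print(cv2.minEnclosingCircle(q[:,:2].astype(np.float32)),np.percentile(q[:,2],90))
```

```text
[535.83557404   0.94511583 338.00653477] [-1.21568162e-01  3.15504618e-01  1.71868866e+00  1.05978135e-04
  1.10073778e+00 -1.69293029e+00] 14.125
12 21 [548. -16.  13.] [558.  18.  23.]
24 27 [549. -18.  24.] [561.  20.  35.]
36 34 [547. -20.  36.] [563.  22.  48.]
48 31 [552. -21.  48.] [564.  22.  60.]
60 198 [512. -24.  60.] [566.  30.  72.]
72 45 [525. -24.  72.] [560.  26.  84.]
84 44 [535. -16.  84.] [555.  18.  96.]
96 40 [535. -16.  96.] [556.  18. 108.]
108 40 [535. -16. 108.] [556.  17. 119.]
120 44 [542. -15. 120.] [556.  17. 132.]
132 44 [536. -16. 132.] [554.  17. 144.]
144 173 [518. -16. 144.] [553.  18. 153.]
((536.129150390625, 1.0021723508834839), 18.58079719543457) 151.46490207864312
```

The stopper is standing at (535.5, 1), top at 151. To lay it down I need a grip from the side. I'll first test which way the wrist tilts comfortably.

>>> {"method": "jog_arm", "body": {"motion": [[10,0,0,0,0,0,95],[10,0,0,0,0,0,95],[0,0,0,0,0,0,95]]}}

```text
t: 14.55
eef_pos: [534.8, 2.3, 332.7]
tcp_rot: [-2.794, -0.003, -3.138]
ft_force: [-0.1, -0.4, 0.3]
opening: 0.995
grip_force: 0.0
```

Run:
```python
from h import *
s=env.state();print(s['eef_pos'],s['tcp_rot'],s['joints'],s['t'])
```

```text
[534.83746236   2.25917074 332.69423683] [-2.79380237 -0.00341383 -3.13846655] [ 0.00480144  0.33951291  1.73071852 -0.39085994  1.10746127 -1.38689113] 14.55
```

>>> {"method": "jog_arm", "body": {"motion": [[-10,0,0,0,0,0,95],[-10,0,0,0,0,0,95],[0,0,10,0,0,0,95],[0,0,10,0,0,0,95],[0,0,10,0,0,0,95],[0,0,10,0,0,0,95],[0,0,10,0,0,0,95],[0,0,10,0,0,0,95],[0,0,10,0,0,0,95],[0,0,10,0,0,0,95]]}}

```text
t: 15.8
eef_pos: [535.3, 0.8, 333.9]
tcp_rot: [3.141, -0.005, 1.74]
ft_force: [-0.5, 0.6, -0.1]
opening: 0.998
grip_force: 0.0
```

>>> {"method": "jog_arm", "body": {"motion": [[0,0,10,0,0,0,95],[0,0,0,-50,0,0,95],[0,0,0,-50,0,0,95],[0,0,0,-52,0,0,95],[0,10,0,0,0,0,95],[0,10,0,0,0,0,95],[0,10,0,0,0,0,95],[0,10,0,0,0,0,95],[0,0,0,0,0,0,95]]}}

```text
t: 16.92
eef_pos: [535.4, -152.8, 333.1]
tcp_rot: [3.14, -0.701, 1.568]
ft_force: [-0.7, 0.1, 0.4]
opening: 1.001
grip_force: 0.0
```

Run:
```python
from h import *
s=env.state();print(s['eef_pos'],R.from_euler('xyz',s['tcp_rot']).as_matrix().round(3),s['joints'],s['t'])
```

```text
[ 535.40135169 -152.7542353   333.0881107 ] [[ 0.002  1.     0.003]
 [ 0.764 -0.003  0.645]
 [ 0.645  0.001 -0.764]] [-0.58907442  0.46416903  1.62154637  0.56972801  1.50432027 -0.75789605] 16.925
```

>>> {"method": "jog_arm", "body": {"motion": [[0,10,0,0,0,0,95],[0,10,0,0,0,0,95],[0,5,0,0,0,0,95],[0,0,0,-36.7,0,17.1,95],[0,0,0,-36.7,0,17.1,95],[0,0,0,-36.7,0,17.1,95],[0,0,0,-36.7,0,17.1,95],[0,0,0,0,0,0,95],[0,0,0,0,0,0,95]]}}

```text
t: 18.05
eef_pos: [535.7, -151.1, 173.9]
tcp_rot: [3.137, -1.133, 1.575]
ft_force: [-0.6, 0.1, 0.5]
opening: 1.001
grip_force: 0.0
```

Run:
```python
from h import *
s=env.state();M=R.from_euler('xyz',s['tcp_rot']).as_matrix();print(s['eef_pos'],M.round(3),s['joints'],s['t'])
P=np.array([535.5,1,100]);print('to grasp, tool axes',(M.T@(P-s['eef_pos'])-[0,0,59]).round(1))
r=look('scene');C=cloud(r);Z=C[...,2];H,S,V=cv2.split(cv2.cvtColor(r['color'],cv2.COLOR_RGB2HSV))
m=(H<20)&(S>60)&(np.hypot(C[...,0]-535,C[...,1])<40)&(Z>140)&(Z<160);q=C[m]
print(len(q),cv2.minEnclosingCircle(q[:,:2].astype(np.float32)))
```

```text
[ 535.70737136 -151.11035492  173.87613305] [[-0.002  1.     0.   ]
 [ 0.424  0.     0.906]
 [ 0.906  0.002 -0.424]] [-0.65335253  0.78381391  1.72070542  0.80293522  1.55711876 -1.08058196] 18.05
to grasp, tool axes [ -2.4  -0.3 110.1]
191 ((538.0557250976562, 1.6754761934280396), 18.250349044799805)
```

>>> {"method": "jog_arm", "body": {"motion": [[0,0,0,-2,0,35,95],[0,0,0,0,0,35,95],[0,0,0,0,0,25,95],[0,0,0,0,0,15,95],[0,0,0,0,0,0,95],[0,0,0,0,0,0,60],[0,0,0,0,0,0,42]]}}

```text
t: 18.98
eef_pos: [535.4, -53.0, 124.5]
tcp_rot: [3.14, -1.134, 1.572]
ft_force: [0.2, -0.5, 0.2]
opening: 0.848
grip_force: 0.0
```

>>> {"method": "jog_arm", "body": {"motion": [[0,0,0,0,0,0,42],[0,0,0,0,0,0,42],[0,0,0,0,0,0,20],[0,0,0,0,0,0,20],[0,0,0,0,0,0,20],[0,0,0,0,0,0,20],[0,0,0,0,0,0,20]]}}

```text
t: 19.85
eef_pos: [535.3, -52.2, 124.3]
tcp_rot: [3.141, -1.135, 1.572]
ft_force: [0.5, -0.4, -0.0]
opening: 0.372
grip_force: 30.0
```

>>> {"method": "jog_arm", "body": {"motion": [[0,0,0,9,0,-4.2,20],[0,0,0,27.2,0,-12.7,20],[0,0,0,36.2,0,-17,20],[0,0,0,36.2,0,-17,20],[0,0,0,36.2,0,-17,20],[0,0,0,0,0,0,20]]}}

```text
t: 20.6
eef_pos: [535.2, -52.6, 287.0]
tcp_rot: [3.131, -1.132, 1.581]
ft_force: [-0.7, 0.5, -1.9]
opening: 0.37
grip_force: 30.0
```

>>> {"method": "jog_arm", "body": {"motion": [[0,-5,0,0,0,0,20],[0,-10,0,0,0,0,20],[0,-10,0,0,0,0,20],[0,-10,0,0,0,0,20],[0,-10,0,0,0,0,20],[0,-10,0,0,0,0,20],[0,-10,0,0,0,0,20],[0,0,8,0,0,0,20],[0,0,9,0,0,0,20],[0,0,9,0,0,0,20]]}}

```text
t: 21.85
eef_pos: [534.8, -52.3, 283.2]
tcp_rot: [-3.139, 0.0, 1.113]
ft_force: [-0.8, 0.8, -1.7]
opening: 0.374
grip_force: 30.0
```

>>> {"method": "jog_arm", "body": {"motion": [[0,0,9,0,0,0,20],[0,0,9,0,0,0,20],[0,0,9,0,0,0,20],[0,0,9,0,0,0,20],[0,0,9,0,0,0,20],[0,0,9.5,0,0,0,20],[0,0,0,0,0,0,20],[0,0,0,0,0,0,20]]}}

```text
t: 22.85
eef_pos: [535.0, -52.5, 283.7]
tcp_rot: [-3.141, 0.001, 0.17]
ft_force: [0.1, 0.7, -1.4]
opening: 0.373
grip_force: 30.0
```

Run:
```python
from h import *
s=env.state();M=R.from_euler('xyz',s['tcp_rot']).as_matrix();print(s['eef_pos'],M.round(3),s['joints'],s['t'],s['grip_force'])
r=look('scene','s4.png');C=cloud(r);Z=C[...,2];H,S,V=cv2.split(cv2.cvtColor(r['color'],cv2.COLOR_RGB2HSV))
m=(H<20)&(S>60)&(np.hypot(C[...,0]-s['eef_pos'][0],C[...,1]-s['eef_pos'][1])<130)&(Z>120)&(Z<400)
q=C[m];print(len(q),q.mean(0),q.min(0),q.max(0))
q=q-s['eef_pos'];q=q@M
for a in range(-120,80,15):
    k=q[(q[:,0]>=a)&(q[:,0]<a+15)]
    if len(k)>5: print(a,len(k),k.min(0).round(0),k.max(0).round(0))
cv2.imwrite('pics/s4c.png',cv2.resize(r['color'][120:330,150:400,::-1],(750,600)))
```

```text
[535.04677924 -52.53631311 283.72908088] [[ 0.986  0.169 -0.001]
 [ 0.169 -0.986  0.   ]
 [-0.001 -0.    -1.   ]] [-2.20792091e-01  3.77072572e-01  1.78310144e+00  9.68716419e-05
  9.82438832e-01  1.17994362e+00] 22.85 29.999768435955048
608 [555.35729578 -50.63219084 258.0084307 ] [449.35097965 -97.82377569 196.58804704] [ 5.88062053e+02 -3.08783889e-01  3.92819702e+02]
-45 32 [-36. -23.  53.] [-31.   5.  66.]
-30 49 [-30. -23. -37.] [-15.  42.  87.]
-15 42 [-15. -20. -42.] [-0. 40. 59.]
0 91 [  0. -25. -45.] [15. 26. 68.]
15 126 [  15.  -45. -108.] [30. 42. 48.]
30 171 [  30.  -47. -109.] [45. 42. 42.]
45 95 [ 45. -17.  32.] [53. 15. 55.]
```

View pics/s4c.png

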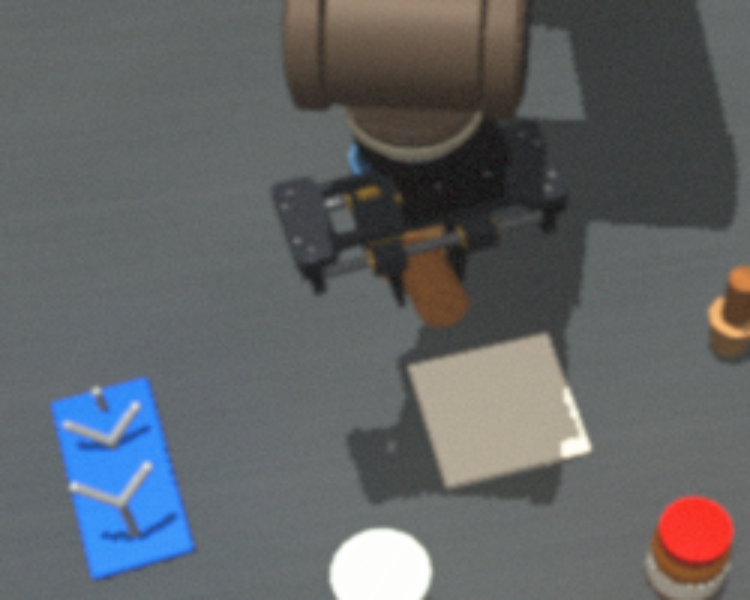

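The handle now points outward and up at 25°, and the grip hasn't slipped. Next I'll measure the cradle wires precisely, with a wrist view as well.

```bash
cat > cr.py <<'E'
from h import *
yaw=np.radians(9.6);t=np.radians(25)
a=np.array([np.cos(t)*np.cos(yaw),np.cos(t)*np.sin(yaw),np.sin(t)]);b=np.array([-np.sin(yaw),np.cos(yaw),0]);n=np.cross(a,b)
def run(c):
    r=look(c);C=cloud(r);c0=np.array([551,-303.5,72.])
    S=cv2.cvtColor(r['color'],cv2.COLOR_RGB2HSV)[...,1]
    m=(np.hypot(C[...,0]-551,C[...,1]+303)<85)&(C[...,2]>16)&(C[...,2]<110)&(S<90)
    q=C[m]-c0;L=np.stack([q@a,q@b,q@n],1)
    print(c,'hist',np.histogram(L[:,0],bins=np.arange(-100,100,6)))
    for lo,hi in [(-66,-30),(30,66)]:
        k=L[(L[:,0]>lo)&(L[:,0]<hi)&(L[:,2]>-45)];print('V',len(k),np.median(k[:,0]).round(1),k.min(0).round(1),k.max(0).round(1))
        # V fit: n = n0+|y-y0|
        from scipy.optimize import least_squares
        f=least_squares(lambda p:k[:,2]-(p[0]+abs(k[:,1]-p[1])),[-35,0],loss='soft_l1');print(f.x.round(1))
    k=L[L[:,0]<-68]; print('post',len(k),np.median(k,0).round(1) if len(k) else 0)
if __name__=='__main__':
    run('scene');run('top')
E
python3 cr.py
```

```text
scene hist (array([ 0,  0,  0,  9,  6,  0,  0,  2, 37, 46,  2,  0,  0,  0,  0,  0,  0,
        0,  0,  0,  0,  2,  6,  5, 47, 62,  0,  0,  0,  0,  0,  0,  0]), array([-100,  -94,  -88,  -82,  -76,  -70,  -64,  -58,  -52,  -46,  -40,
        -34,  -28,  -22,  -16,  -10,   -4,    2,    8,   14,   20,   26,
         32,   38,   44,   50,   56,   62,   68,   74,   80,   86,   92,
         98]))
V 87 -45.8 [-53.1 -27.6 -40. ] [-39.6  30.3  -8. ]
[-38.3   0.3]
V 109 50.3 [ 45.3 -29.1 -44.1] [55.3 30.4  1.6]
[-29.7   1.1]
post 15 [-76.1   1.2  -9.1]
top hist (array([ 0,  0,  1,  5,  5,  0,  0,  2, 59, 15,  0,  0,  0,  0,  0,  0,  0,
        0,  0,  0,  0,  2,  1,  6, 55, 21,  0,  0,  0,  0,  0,  0,  0]), array([-100,  -94,  -88,  -82,  -76,  -70,  -64,  -58,  -52,  -46,  -40,
        -34,  -28,  -22,  -16,  -10,   -4,    2,    8,   14,   20,   26,
         32,   38,   44,   50,   56,   62,   68,   74,   80,   86,   92,
         98]))
V 76 -47.6 [-52.3 -30.6 -39.5] [-43.2  29.3  -6.3]
[-36.2  -1.1]
V 83 48.8 [ 37.1 -31.4 -42. ] [52.6 28.9  2.7]
[-27.3  -1.5]
post 11 [-78.2   0.4  -6.2]
```

>>> {"method": "jog_arm", "body": {"motion": [[0,0,0,-0.8,30,0,20],[0,0,0,-1.3,45,0,20],[0,0,0,-1.3,45,0,20],[0,0,0,-1.3,45,0,20],[0,0,0,-1.3,45,0,20],[0,0,0,-1.2,40.2,0,20],[0,0,0,0,0,40,20],[0,0,0,0,0,44,20],[0,0,0,0,0,0,20],[0,0,0,0,0,0,20]]}}

```text
t: 24.25
eef_pos: [570.1, -300.7, 201.7]
tcp_rot: [3.141, -0.001, 0.167]
ft_force: [-0.5, -0.1, -1.7]
opening: 0.378
grip_force: 30.0
```

Run:
```python
from h import *
s=env.state();M=R.from_euler('xyz',s['tcp_rot']).as_matrix();print(s['eef_pos'],s['tcp_rot'],s['t'],s['ft_force'])
print('to go',(M.T@(np.array([570.2,-300.2,140.1])-s['eef_pos'])).round(1))
r=look('scene','s5.png');cv2.imwrite('pics/s5c.png',cv2.resize(r['color'][170:350,110:330,::-1],(733,600)))
```

```text
[ 570.0976071  -300.74880608  201.71618032] [ 3.14055157e+00 -1.26592060e-03  1.66881590e-01] 24.25 [-0.45894006 -0.05723908 -1.66588843]
to go [ 0.1 -0.6 61.6]
```

View pics/s5c.png

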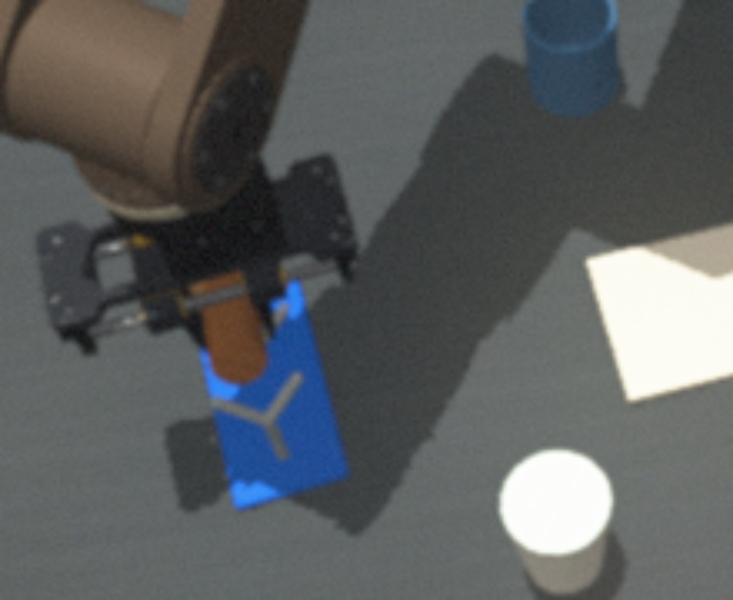

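The stopper hangs above the cradle with its handle over the high V. I'll lower it gently until it touches.

>>> {"method": "jog_arm", "body": {"motion": [[0,0,0,0,0,20,20],[0,0,0,0,0,20,20],[0,0,0,0,0,12,20],[0,0,0,0,0,5,20],[0,0,0,0,0,0,20],[0,0,0,0,0,0,20]]}}

```text
t: 25.05
eef_pos: [569.8, -300.7, 143.9]
tcp_rot: [3.141, -0.001, 0.166]
ft_force: [-0.2, -0.3, -1.3]
opening: 0.371
grip_force: 30.0
```

>>> {"method": "jog_arm", "body": {"motion": [[0,0,0,0,0,1,20],[0,0,0,0,0,1,20],[0,0,0,0,0,1,20],[0,0,0,0,0,0,20]]}}

```text
t: 25.55
eef_pos: [569.6, -300.6, 140.2]
tcp_rot: [3.141, -0.0, 0.166]
ft_force: [-0.3, -0.7, -1.0]
opening: 0.373
grip_force: 30.0
```

>>> {"method": "jog_arm", "body": {"motion": [[0,0,0,0,0,0.7,20],[0,0,0,0,0,0.7,20],[0,0,0,0,0,0,20]]}}

```text
t: 25.92
eef_pos: [569.7, -300.9, 139.4]
tcp_rot: [3.14, -0.001, 0.166]
ft_force: [-1.5, -2.6, 5.2]
opening: 0.376
grip_force: 30.0
```

Run:
```python
from h import *
s=env.state();print(s['eef_pos'],s['ft_force'],s['moment'])
```

```text
[ 569.7102721  -300.93555719  139.4459163 ] [-1.50646819 -2.64823131  5.18970955] [-0.38796361  0.35741764 -0.0337819 ]
```

>>> {"method": "jog_arm", "body": {"motion": [[0,0,0,0,0.8,0.4,20],[0,0,0,0,0,0,20],[0,0,0,0,0,0,20]]}}

```text
t: 26.3
eef_pos: [569.8, -301.2, 139.3]
tcp_rot: [3.141, -0.001, 0.166]
ft_force: [-2.2, 1.4, 8.6]
opening: 0.372
grip_force: 30.0
```

>>> {"method": "jog_arm", "body": {"motion": [[0,0,0,0,0,0,45],[0,0,0,0,0,0,60],[0,0,0,0,0,0,95],[0,0,0,0,0,0,95],[0,0,0,0,0,0,95],[0,0,0,0,0,0,95],[0,0,0,0,0,0,95],[0,0,0,0,0,-20,95],[0,0,0,0,0,-40,95],[0,0,0,0,0,-50,95]]}}

```text
t: 27.55
eef_pos: [569.4, -301.1, 248.8]
tcp_rot: [-3.14, 0.001, 0.166]
ft_force: [0.3, 0.5, 0.0]
opening: 0.999
grip_force: 0.0
```

>>> {"method": "jog_arm", "body": {"motion": [[0,0,0,0,-40,-40,95],[0,0,0,0,-60,0,95],[0,0,0,0,-60,0,95],[0,0,0,0,-60,0,95],[0,0,0,0,0,0,95],[0,0,0,0,0,0,95]]}}

```text
t: 28.3
eef_pos: [533.5, -84.5, 288.6]
tcp_rot: [3.141, -0.001, 0.167]
ft_force: [1.0, 0.4, 0.4]
opening: 0.998
grip_force: 0.0
```

Run:
```python
from h import *
from cr import a,b,n
s=env.state();print(s['eef_pos'],s['ft_force'],s['t'])
for c in ['scene','top']:
    r=look(c,c+'9.png');C=cloud(r);H,S,V=cv2.split(cv2.cvtColor(r['color'],cv2.COLOR_RGB2HSV))
    m=(H<20)&(S>60)&(np.hypot(C[...,0]-552,C[...,1]+303)<100)&(C[...,2]>16)&(C[...,2]<160)
    q=C[m]-[551,-303.5,72];L=np.stack([q@a,q@b,q@n],1)
    for x in range(-75,80,15):
        k=L[(L[:,0]>=x)&(L[:,0]<x+15)]
        if len(k)>4: print(c,x,len(k),k.min(0).round(1),k.max(0).round(1))
    if c=='scene': cv2.imwrite('pics/fin.png',cv2.resize(r['color'][170:350,110:410,::-1],(800,480)))
```

```text
[533.50559666 -84.50672383 288.63775762] [0.96015301 0.3714735  0.40114129] 28.3
scene -75 27 [-70.1 -19.    3.3] [-60.2  20.3  20.3]
scene -60 39 [-59.6 -19.    9.1] [-45.1  20.5  23.4]
scene -45 55 [-44.6 -16.2  10.8] [-30.3  21.6  25. ]
scene -30 55 [-29.  -16.8   6.9] [-15.2  25.7  27.1]
scene -15 227 [-14.8 -25.4 -20.2] [-0.3 27.3 30.1]
scene 0 59 [  0.1 -17.   -2.3] [14.8 17.5 18.8]
scene 15 58 [ 15.  -14.7   2.4] [30.  17.6 18.3]
scene 30 58 [ 30.7 -14.7   3.8] [44.6 17.  18.1]
scene 45 62 [ 45.3 -12.7   3.2] [59.9 17.1 19.8]
scene 60 184 [ 60.4 -15.8 -15.9] [74.9 17.4 19.2]
top -75 51 [-69.4 -14.4   4.7] [-60.   21.7  25.7]
top -60 101 [-59.8 -15.9  -7.2] [-45.   22.5  26.8]
top -45 109 [-44.9 -23.2  -0.1] [-30.   24.2  28.7]
top -30 127 [-29.9 -23.9  -0.1] [-15.   26.5  28.2]
top -15 163 [-14.8 -28.7 -22.2] [-0.1 27.8 30.9]
top 0 85 [  0.  -13.9  -4.2] [14.9 16.5 21.2]
top 15 87 [ 15.2 -15.5  -3.4] [29.7 18.1 23.1]
top 30 90 [ 30.  -17.8  -3. ] [44.7 16.1 20.4]
top 45 91 [ 45.2 -15.9  -3.2] [60.  16.9 22.7]
top 60 97 [ 60.5 -17.8 -14.7] [71.5 16.8 24. ]
```

View pics/fin.png

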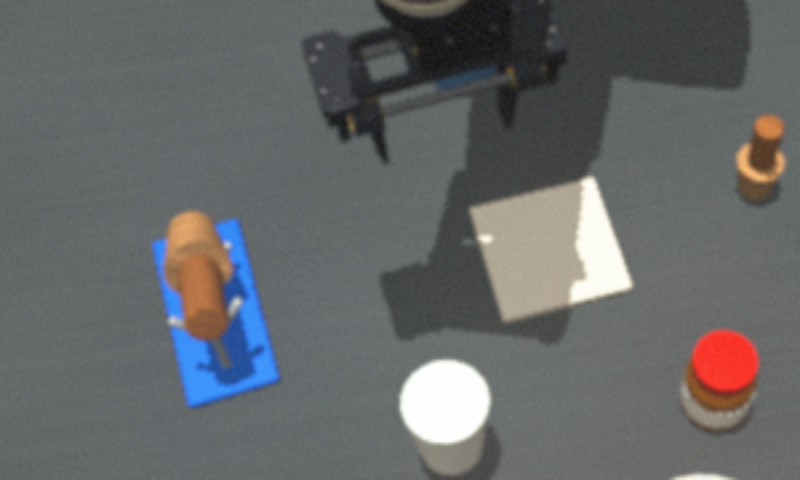

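The stopper lies centred in both Vs with its handle at the high end, at about (205,300) in the crop. The cups and the jam jar haven't moved, and the gripper touches nothing, so I'm handing it in.

```bash
python3 -c "
from cell import env
print(env.job_done())"
```

```text
the job is handed in; nothing more can be done
None
```

I rocked the stopper out of the jar, stood it on the tile and let go, then laid it in both cradle Vs with its handle at the high end. The job was handed in at about 28 s, but `env.job_done()` gave no verdict.

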